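Seal the specimen box: press the lid home, snap four clips corner to corner

TASK

Press the lid of the specimen box down until it is fully home, then fold down its four clips and snap each one shut under the rim, going corner to opposite corner: after the first clip do the one diagonally opposite, then the other two. Push only as hard as it takes to feel the lid land and each clip click, never over 30 N, and leave the other things on the bench where they are.

Things in the scene. Friction and masses are not known exactly. Their poses are not given: they have to be found in the camera images.
- box: Clear specimen box full of tubes, fixed to the tray; wall 96 mm (its x) by 180 mm (its y). Origin: centre of its underside; z up, x away from the robot, y left. A 12 mm wide rim juts out all round, z 79 to 94; two clips hang on each long side (x = +-64 mm), centred at y = +-58 mm. The plastic cracks if any part is pushed with over 30 N.
- lid_top (a point): Centre of the lid's flat top. The lid (120 x 204 mm plate, 7 mm thick) rides straight up and down in the box, rocking a degree at most; fully home its top is 101 mm above the box's underside. Tight gasket: it takes about 13 N of push near the middle to slide down, stays where left, and stops hard on the rim. While it stands proud the clip hooks hit the rim and cannot pass under.
- lid (a joint): How far the lid stands proud of its home, in m: 0 fully home, 0.0055 to 0.009 at the start.
- clip_nl (a joint): Angle of the near left clip in rad: 0 snapped shut (flap hangs straight down), 1.57 flap level, sticking out; starts at 1.2 to 1.9 and stays where it is left. Swings freely to about 0.27, where its hook meets the bead under the rim; pushed on 30 mm below the hinge it then needs 10 to 16 N, most at 0.18, springs home by itself below 0.08 and stops hard at 0.
- clip_nl_tab (a point): Point on the outer face of the near left clip's flap, 31 mm from its hinge, mid-width. Flap: 44 mm wide, 3 mm thick, 39 mm from hinge to free edge. Hinge line along the box's y at x = -64, y = +58, z = 97.5 mm of the box (lid home; higher by what the lid stands proud). Shut, the outer face is 2 mm outside the hinge line.
- clip_nr (a joint): Angle of the near right clip in rad: 0 snapped shut (flap hangs straight down), 1.57 flap level, sticking out; starts at 1.2 to 1.9 and stays where it is left. Swings freely to about 0.27, where its hook meets the bead under the rim; pushed on 30 mm below the hinge it then needs 10 to 16 N, most at 0.18, springs home by itself below 0.08 and stops hard at 0.
- clip_nr_tab (a point): Point on the outer face of the near right clip's flap, 31 mm from its hinge, mid-width. Flap: 44 mm wide, 3 mm thick, 39 mm from hinge to free edge. Hinge line along the box's y at x = -64, y = -58, z = 97.5 mm of the box (lid home; higher by what the lid stands proud). Shut, the outer face is 2 mm outside the hinge line.
- clip_fl (a joint): Angle of the far left clip in rad: 0 snapped shut (flap hangs straight down), 1.57 flap level, sticking out; starts at 1.2 to 1.9 and stays where it is left. Swings freely to about 0.27, where its hook meets the bead under the rim; pushed on 30 mm below the hinge it then needs 10 to 16 N, most at 0.18, springs home by itself below 0.08 and stops hard at 0.
- clip_fl_tab (a point): Point on the outer face of the far left clip's flap, 31 mm from its hinge, mid-width. Flap: 44 mm wide, 3 mm thick, 39 mm from hinge to free edge. Hinge line along the box's y at x = +64, y = +58, z = 97.5 mm of the box (lid home; higher by what the lid stands proud). Shut, the outer face is 2 mm outside the hinge line.
- clip_fr (a joint): Angle of the far right clip in rad: 0 snapped shut (flap hangs straight down), 1.57 flap level, sticking out; starts at 1.2 to 1.9 and stays where it is left. Swings freely to about 0.27, where its hook meets the bead under the rim; pushed on 30 mm below the hinge it then needs 10 to 16 N, most at 0.18, springs home by itself below 0.08 and stops hard at 0.
- clip_fr_tab (a point): Point on the outer face of the far right clip's flap, 31 mm from its hinge, mid-width. Flap: 44 mm wide, 3 mm thick, 39 mm from hinge to free edge. Hinge line along the box's y at x = +64, y = -58, z = 97.5 mm of the box (lid home; higher by what the lid stands proud). Shut, the outer face is 2 mm outside the hinge line.
- tube_rack: White sample-tube rack, 205 x 75 mm and 110 mm tall with its red-capped tubes, standing to the right. Bystander; origin under its centre.
- spray_bottle: White spray bottle with a trigger head, 76 mm wide, 215 mm tall, standing to the right, farther away. Bystander; origin under its centre.
- tip_box: Pipette-tip box, 118 x 82 x 70 mm, to the left of the robot. Bystander; origin under its centre.
- jar: Amber glass jar with a black cap, 54 mm wide, 79 mm tall, standing at the left end of the specimen box. Bystander; origin under its centre.
- spare_tube: One red-capped sample tube, 100 mm long, 17 mm thick, lying at the right end of the specimen box. Bystander; origin on the table under its centre.
- dishes: Stack of three petri dishes, 90 mm wide, 42 mm tall, beyond the specimen box. Bystander; origin under its centre.

How it is judged:
By the outcome, as a careful person would: the job done as asked, in the order asked, and still so for the second after the job is handed in, with the robot touching nothing.
It also fails if it takes over 64 s, if anything falls off the work surface, if the arm or the gripper's body presses on something with over 40 N, if the wrist force passes 120 N, or if a joint passes its speed limit or range.

ROBOT

A 6-joint arm with a two-finger parallel gripper is mounted at the origin on the work surface. World frame = base frame: x ahead of the robot, y to its left, z up, the work surface at z = 0. Lengths are in m, angles in rad, forces in N, time in s.
With the tool pointing down it reaches from about 0.25 to 0.725 m from the base axis. Payload 4 kg.
Tool frame: the origin (TCP) lies midway between the tips of the shut fingers; the grasp point (between the pads) lies 19 mm behind it; z points along the fingers, y is the line along which they close (so a half turn about z gives the same grasp; the last joint's range is limited). The gripper opens to 85 mm and grips with 20 to 120 N. Pads are 22 mm wide; open, the fingers measure 114 mm over their backs; the gripper's body (76 mm by 85 mm) begins 54 mm behind the grasp point. The pads swing forward as they close: fully open they stand 13 mm farther back than shut.
Start: joints at [-1.283, 0.241, 0.005, 1.335, 0, 1.571], TCP at [0.142, -0.479, 0.231] pointing down, gripper open.
Joint ranges: [-2.72, 2.72], [-1.05, 1.87], [-1.09, 1.28], [-1.99, 2.15], [-1.42, 1.44], [-3.14, 3.14]. Speed limits (rad/s): [2.79, 2.79, 3.14, 3.14, 3.14, 3.14].

INTERFACE

Orientations are given as a unit quaternion [x, y, z, w].
In Python, from plant import sense, cams, workorder gives the robot as it stands.
- The arm moves only by the tool apply_moves, never from a script. Its argument "targets" is a list of rows, each an object of numbers: "hand": the gripper command: -1 is shut, 1 is fully open, values between are in proportion; "tx", "ty", "tz": the shift along the tool's x, y, z in units of 0.75 m (1.0 is 0.75 m); "wx", "wy", "wz": the turn, a rotation vector about the tool's x, y, z in units of 120 degrees (1.0 is 120 degrees). In form: [{"hand": .., "tx": .., "ty": .., "tz": .., "wx": .., "wy": .., "wz": ..}, ...]. A call has 1 to 20 rows; each row shifts and turns the commanded pose from where the row before left it, along the tool's axes as they then stand; what a row does not reach is not made up. A row lasts 1/8 s, in which the tool goes at most 62.5 mm and 10.7 degrees, less where a joint would pass 70% of its speed; a pose out of reach is approached as far as the arm can. A call with a number of a shift or a turn outside -1 to 1 is refused whole. A call with a gripper value outside its range is refused whole. The fingers move at their own pace and stop on an object; "squeeze" is the grip in N (left out, the last holds). Time passes only in rows, so rows that do not move let the fingers close. It gives the time, the measured TCP pose, the force, the opening and the grip force at its end, in the units of the state.
- sense(): the state, without advancing time (a new reading comes with each control period).
- cams.snapshot(name): name is "scene" or "top" or "wrist"; returns (picture, depth): 384x512x3 uint8, blue, green, red; 384x512 float32, m along the optical axis (not along the pixel's ray), 0 where there is no reading.
- cams.camera_params(name): a dict with "vertical_fov" (degrees; the focal length in pixels is half the picture's height over the tangent of half this angle, whatever the lens; pixels are square), "cx", "cy" (the principal point, pixels), "cam_to_world" (4x4, takes a point from camera to world coordinates); the wrist camera has in their place "T_tool_cam" (4x4, takes a point from camera to tool coordinates, whose origin is the TCP and whose axes are the flange's). Camera axes: x right, y down, z forward; pixel columns grow to the right and rows downward; lengths in m; the calibration is good to about 2 mm. A picture is of the moment at which its call begins: read the wrist's pose just before it. camera_params takes no time and is no camera call.
- workorder.sign_off(): hands the job in; it is judged then, once.
The state is a dict: "clock": time; "joint_positions": joint angles; "qvel": joint speeds; "tau": joint torques, N m; "tool_pos": TCP position; "tcp_rot": TCP orientation; "wrist_force": force on the tool from outside, world axes, zero at the start; "ft_torque": the same for the moment, N m; "finger_gap": finger opening in m; "grip_force": force on a finger pad.
Only numpy, scipy, OpenCV 4.12 (cv2) and the standard library are available. Lean on these libraries where they do the work, as an engineer would, in place of code of your own. Each camera call takes 0.05 s, during which the arm holds its last target. There are 200 camera calls.

## Working session

There is one attempt and no reset: what is moved stays moved. The work goes in short steps, Python scripts to look and compute and a tool call to move; the robot and the scene stay as the last step left them, time stands still between calls to the robot, and variables do not carry over. Pictures are saved under pics/ and viewed, at most 10 in all, crops included, and the job is handed in when it is done.

Besides the shell and the picture viewer there is one more tool, called after "Emit:" in YAML: its name, and indented under it one key for each argument. apply_moves: Moves the arm, as the interface text tells. Shifts and turns lie within -1 to 1; 1 stands for 0.75 m of shift or 120 degrees of turn. Its arguments: {"type":"object","properties":{"targets":{"type":"array","items":{"type":"object","properties":{"hand":{"type":"number"},"tx":{"type":"number"},"ty":{"type":"number"},"tz":{"type":"number"},"wx":{"type":"number"},"wy":{"type":"number"},"wz":{"type":"number"}}}},"squeeze":{"type":"number"}},"required":["targets"]}

```bash
ls; mkdir -p pics; python3 - <<'E'
from plant import sense,cams
import cv2,numpy as np
s=sense();print({k:np.round(v,3).tolist() for k,v in s.items()})
for n in("scene","top"):
    p,d=cams.snapshot(n);np.savez(f"{n}.npz",p=p,d=d);cv2.imwrite(f"pics/{n}.png",p)
    c=cams.camera_params(n);print(n,c)
print(cams.camera_params("wrist"))
E
```

```text
pics
{'clock': 0.0, 'joint_positions': [-1.283, 0.241, 0.004, 1.335, 0.0, 1.571], 'qvel': [0.001, 0.002, 0.0, 0.0, 0.001, 0.0], 'tau': [0.0, -37.232, 25.241, 0.017, 0.0, 0.0], 'tool_pos': [0.142, -0.479, 0.23], 'tcp_rot': [0.99, 0.143, -0.0, -0.001], 'wrist_force': [0.037, 0.762, -0.148], 'ft_torque': [-0.013, -0.013, 0.056], 'grip_force': 0.0, 'finger_gap': 0.085}
scene {'vertical_fov': 43.97953070213691, 'cx': 250.23280781532534, 'cy': 187.1834939080104, 'cam_to_world': array([[ 0.38692344,  0.63829007, -0.66548932,  1.46953392],
       [ 0.92201219, -0.25719108,  0.28938949, -0.45643447],
       [ 0.01355651, -0.72556084, -0.68802448,  1.05332538],
       [ 0.        ,  0.        ,  0.        ,  1.        ]])}
top {'vertical_fov': 53.613258755759524, 'cx': 251.34060561591588, 'cy': 194.06186532859496, 'cam_to_world': array([[-0.02606092, -0.99473483,  0.09911325,  0.46240912],
       [-0.99964072,  0.02655346,  0.00365334, -0.05375654],
       [-0.00626591, -0.09898243, -0.99506945,  1.10675851],
       [ 0.        ,  0.        ,  0.        ,  1.        ]])}
{'vertical_fov': 63.02958042545901, 'cx': 262.6586411128294, 'cy': 195.59311486970032, 'T_tool_cam': array([[ 8.48855631e-05, -9.52662931e-01, -3.04028507e-01,
         7.81866060e-02],
       [ 9.99999959e-01, -2.39588404e-06,  2.86710053e-04,
        -1.86385925e-04],
       [-2.73866457e-04, -3.04028519e-01,  9.52662891e-01,
        -1.43578342e-01],
       [ 0.00000000e+00,  0.00000000e+00,  0.00000000e+00,
         1.00000000e+00]])}
```

View pics/top.png

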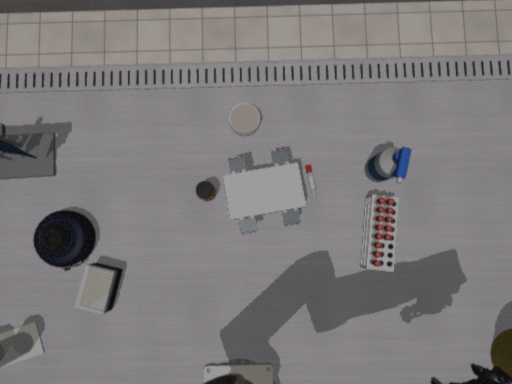

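View pics/scene.png

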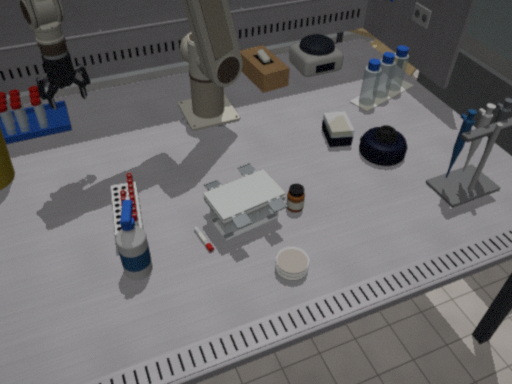

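The top view has the lid at about cols 224–305, rows 165–218, with clips near (237,163), (281,155), (248,226) and (292,216). The jar sits to its left at (206,190) and the spare tube to its right at (311,180). In the scene view all four clips stick out and the lid is proud.

```bash
cat > h.py <<'E'
import numpy as np,cv2
from scipy.spatial.transform import Rotation as R
from plant import sense,cams
def cloud(n,d,T=None):
    c=cams.camera_params(n);f=192/np.tan(np.radians(c["vertical_fov"]/2))
    v,u=np.mgrid[:384,:512]
    P=np.stack([(u-c["cx"])/f*d,(v-c["cy"])/f*d,d],-1)
    if T is None:T=c["cam_to_world"]
    return P@T[:3,:3].T+T[:3,3]
def wristT(s):
    T=np.eye(4);T[:3,:3]=R.from_quat(s["tcp_rot"]).as_matrix();T[:3,3]=s["tool_pos"]
    return T@cams.camera_params("wrist")["T_tool_cam"]
def rect(P,m):
    n,l,st,_=cv2.connectedComponentsWithStats(m.astype(np.uint8))
    k=1+np.argmax(st[1:,4]);q=P[l==k]
    r=cv2.minAreaRect((q[:,:2]*1000).astype(np.float32))
    return r,np.median(q[:,2]),l==k
E
python3 - <<'E'
from h import *
z=np.load("top.npz");P=cloud("top",z["d"])
g=z["p"].min(2);roi=np.zeros(g.shape,bool);roi[145:240,215:320]=1
Z=P[...,2]
print("table",np.median(Z[roi&(Z<.03)]),np.median(Z[100:130,150:200]))
for lo in(.095,.1,.104):print(lo,rect(P,roi&(Z>lo)))
m=roi&(Z>.06)
q=P[m];print(q.min(0),q.max(0))
for u,v in((237,163),(281,155),(248,226),(292,216)):print(P[v,u])
E
```

```text
table -0.0010274307956230633 -0.0007939600253730195
0.095 (((570.228271484375, -84.02466583251953), (205.83004760742188, 204.2338409423828), 8.51798152923584), np.float64(0.1081067258755335), array([[False, False, False, ..., False, False, False],
       [False, False, False, ..., False, False, False],
       [False, False, False, ..., False, False, False],
       ...,
       [False, False, False, ..., False, False, False],
       [False, False, False, ..., False, False, False],
       [False, False, False, ..., False, False, False]], shape=(384, 512)))
0.1 (((570.228271484375, -84.02466583251953), (205.83004760742188, 204.2338409423828), 8.51798152923584), np.float64(0.10817350098077011), array([[False, False, False, ..., False, False, False],
       [False, False, False, ..., False, False, False],
       [False, False, False, ..., False, False, False],
       ...,
       [False, False, False, ..., False, False, False],
       [False, False, False, ..., False, False, False],
       [False, False, False, ..., False, False, False]], shape=(384, 512)))
0.104 (((570.1957397460938, -84.16497802734375), (205.2072296142578, 204.20423889160156), 8.769176483154297), np.float64(0.10834376350826969), array([[False, False, False, ..., False, False, False],
       [False, False, False, ..., False, False, False],
       [False, False, False, ..., False, False, False],
       ...,
       [False, False, False, ..., False, False, False],
       [False, False, False, ..., False, False, False],
       [False, False, False, ..., False, False, False]], shape=(384, 512)))
[ 0.45759868 -0.19113077  0.07873636] [0.6818208  0.0242208  1.10675851]
[ 0.64744143 -0.01376488  0.10032024]
[ 0.66606495 -0.13252957  0.10002077]
[ 0.47808269 -0.03913959  0.10728586]
[ 0.50145585 -0.15593207  0.10138723]
```

Emit:
apply_moves:
  targets:
    - {"hand": -1, "tx": 0.04, "ty": -0.02, "tz": -0.002}
    - {"hand": -1, "tx": 0.055, "ty": -0.029, "tz": -0.002}
    - {"hand": -1, "tx": 0.057, "ty": -0.029, "tz": -0.002}
    - {"hand": -1, "tx": 0.057, "ty": -0.029, "tz": -0.002}
    - {"hand": -1, "tx": 0.057, "ty": -0.029, "tz": -0.002}
    - {"hand": -1, "tx": 0.057, "ty": -0.029, "tz": -0.002}
    - {"hand": -1, "tx": 0.057, "ty": -0.029, "tz": -0.002}
    - {"hand": -1, "tx": 0.057, "ty": -0.029, "tz": -0.002}
    - {"hand": -1, "tx": 0.057, "ty": -0.029, "tz": -0.002}
    - {"hand": -1, "tx": 0.057, "ty": -0.029, "tz": -0.002}
    - {"hand": -1, "tx": 0.057, "ty": -0.029, "tz": -0.002}
    - {"hand": -1, "tx": 0.057, "ty": -0.029, "tz": -0.002}
    - {"hand": -1, "wz": 0.058}
    - {"hand": -1}
  squeeze: 20

```text
$.targets[0]: bad value
```

```bash
python3 - <<'E'
from h import *
s=sense();print({k:np.round(v,4).tolist() for k,v in s.items()},R.from_quat(s["tcp_rot"]).as_matrix().round(3).tolist())
p,d=cams.snapshot("wrist");cv2.imwrite("pics/w1.png",p)
T=wristT(s);P=cloud("wrist",d,T);np.savez("w1.npz",p=p,P=P,T=T)
m=(d>.2)&(P[...,2]>.1)&(P[...,2]<.12)&(p.min(2)>150)
r,z,mm=rect(P,m);print(r,z,mm.sum());cv2.imwrite("pics/w1m.png",mm*255)
E
```

```text
{'clock': 0.1, 'joint_positions': [-1.283, 0.2413, 0.0039, 1.3352, 0.0, 1.5708], 'qvel': [-0.0002, -0.0024, 0.0038, 0.0022, -0.0008, 0.0001], 'tau': [-0.0009, -37.3139, 25.301, 0.0109, -0.0, 0.0], 'tool_pos': [0.1418, -0.4789, 0.2305], 'tcp_rot': [0.9897, 0.1434, -0.0001, -0.0009], 'wrist_force': [0.1704, 0.081, -0.4048], 'ft_torque': [0.0634, -0.029, -0.0319], 'grip_force': 0.0, 'finger_gap': 0.0858} [[0.959, 0.284, -0.001], [0.284, -0.959, 0.002], [0.0, -0.002, -1.0]]Traceback (most recent call last):
  File "<stdin>", line 6, in <module>
  File "h.py", line 15, in rect
    k=1+np.argmax(st[1:,4]);q=P[l==k]
        ~~~~~~~~~^^^^^^^^^^
    return _wrapfunc(a, 'argmax', axis=axis, out=out, **kwds)
    return bound(*args, **kwds)
ValueError: attempt to get argmax of an empty sequence
```

View pics/w1.png

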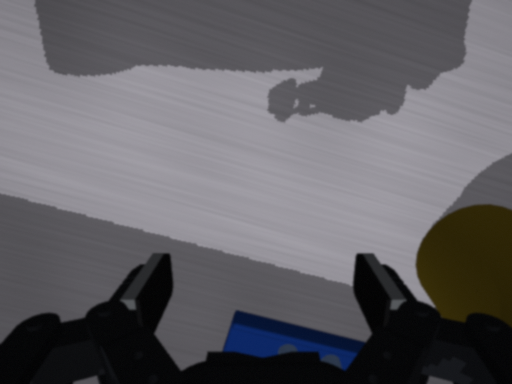

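The move was refused, apparently because every row needs all its keys. This picture is still the start pose, with the open fingers at the bottom. I'll resend the move with full rows.

Emit:
apply_moves:
  targets:
    - {"hand": -1, "tx": 0.04, "ty": -0.02, "tz": -0.002, "wx": 0, "wy": 0, "wz": 0}
    - {"hand": -1, "tx": 0.055, "ty": -0.029, "tz": -0.002, "wx": 0, "wy": 0, "wz": 0}
    - {"hand": -1, "tx": 0.057, "ty": -0.029, "tz": -0.002, "wx": 0, "wy": 0, "wz": 0}
    - {"hand": -1, "tx": 0.057, "ty": -0.029, "tz": -0.002, "wx": 0, "wy": 0, "wz": 0}
    - {"hand": -1, "tx": 0.057, "ty": -0.029, "tz": -0.002, "wx": 0, "wy": 0, "wz": 0}
    - {"hand": -1, "tx": 0.057, "ty": -0.029, "tz": -0.002, "wx": 0, "wy": 0, "wz": 0}
    - {"hand": -1, "tx": 0.057, "ty": -0.029, "tz": -0.002, "wx": 0, "wy": 0, "wz": 0}
    - {"hand": -1, "tx": 0.057, "ty": -0.029, "tz": -0.002, "wx": 0, "wy": 0, "wz": 0}
    - {"hand": -1, "tx": 0.057, "ty": -0.029, "tz": -0.002, "wx": 0, "wy": 0, "wz": 0}
    - {"hand": -1, "tx": 0.057, "ty": -0.029, "tz": -0.002, "wx": 0, "wy": 0, "wz": 0}
    - {"hand": -1, "tx": 0.057, "ty": -0.029, "tz": -0.002, "wx": 0, "wy": 0, "wz": 0}
    - {"hand": -1, "tx": 0.057, "ty": -0.029, "tz": -0.002, "wx": 0, "wy": 0, "wz": 0}
    - {"hand": -1, "tx": 0, "ty": 0, "tz": 0, "wx": 0, "wy": 0, "wz": 0.058}
    - {"hand": -1, "tx": 0, "ty": 0, "tz": 0, "wx": 0, "wy": 0, "wz": 0}
  squeeze: 20

```text
clock: 1.9
tool_pos: [0.548, -0.0935, 0.2486]
tcp_rot: [0.996, 0.084, -0.001, -0.0]
wrist_force: [-0.6, -0.2, 0.0]
finger_gap: 0.0
grip_force: 0.0
```

```bash
cat > look.py <<'E'
from h import *
import sys
n=sys.argv[1]
s=sense();M=R.from_quat(s["tcp_rot"]).as_matrix();print(s["clock"],np.round(s["tool_pos"],4),M.round(4).tolist())
p,d=cams.snapshot("wrist");cv2.imwrite(f"pics/{n}.png",p)
T=wristT(s);P=cloud("wrist",d,T);np.savez(f"{n}.npz",p=p,P=P,d=d)
m=(d>.2)&(P[...,2]>.09)&(P[...,2]<.12)
np.save("m.npy",m)
E
python3 look.py w2; python3 - <<'E'
from h import *
z=np.load("w2.npz");P=z["P"];p=z["p"];d=z["d"]
for u,v in((262,120),(200,150),(330,150),(262,60),(200,200),(330,200)):print(u,v,P[v,u].round(4),p[v,u])
E
```

```text
1.9 [ 0.548  -0.0935  0.2486] [[0.9858, 0.1681, -0.0015], [0.1681, -0.9858, 0.0001], [-0.0014, -0.0004, -1.0]]
262 120 [ 0.6048 -0.083   0.1118] [131 130 127]
200 150 [ 0.5691 -0.0321  0.1094] [197 194 194]
330 150 [ 0.589  -0.1478  0.1109] [131 130 127]
262 60 [ 6.631e-01 -7.280e-02  6.000e-04] [161 153 156]
200 200 [ 0.522  -0.0375  0.1108] [197 194 195]
330 200 [ 0.5428 -0.1588  0.1111] [127 126 123]
```

View pics/w2.png

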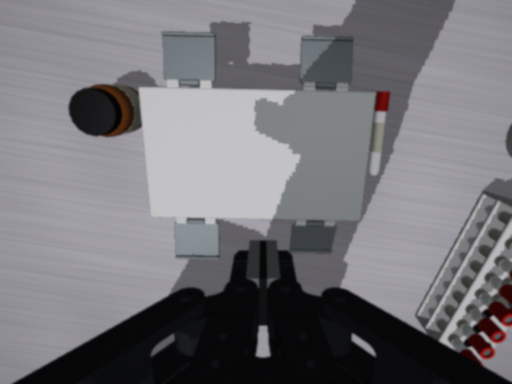

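The wrist view shows the lid with corners near (139,88), (376,91), (361,220) and (151,217). Far clips are at (189,57) and (327,60), near ones at (197,238) and (312,236), and the fingers end at (262,245).

```bash
cat > pose.py <<'E'
from h import *
def lidpose(n,corners):
    z=np.load(n+".npz");P=z["P"];p=z["p"]
    m=np.zeros((384,512),np.uint8);c=np.array(corners,float);cm=c.mean(0)
    cv2.fillConvexPoly(m,(cm+(c-cm)*.9).astype(int),1)
    q=P[m>0];A=np.c_[q[:,:2],np.ones(len(q))]
    ok=abs(q[:,2]-np.median(q[:,2]))<.006;A=A[ok];q=q[ok]
    k=np.linalg.lstsq(A,q[:,2],rcond=None)[0]
    cs=cv2.cornerSubPix(cv2.cvtColor(p,cv2.COLOR_BGR2GRAY),c.astype(np.float32).reshape(-1,1,2),(5,5),(-1,-1),(3,50,.01)).reshape(-1,2)
    return k,cs,q
if __name__=="__main__":
    k,cs,q=lidpose("w2",[(139,88),(376,91),(361,220),(151,217)])
    s=sense();T=wristT(s);c=cams.camera_params("wrist");f=192/np.tan(np.radians(c["vertical_fov"]/2))
    W=[]
    for u,v in cs:
        r=T[:3,:3]@np.array([(u-c["cx"])/f,(v-c["cy"])/f,1]);o=T[:3,3]
        t=(k[2]+k[0]*o[0]+k[1]*o[1]-o[2])/(r[2]-k[0]*r[0]-k[1]*r[1]);W.append(o+t*r)
    W=np.array(W);print(cs,W.round(4),"\nc",W.mean(0),"tilt",k[:2],"z at c",W.mean(0)[:2]@k[:2]+k[2])
    y=(W[0]+W[3]-W[1]-W[2])/2;x=(W[0]+W[1]-W[2]-W[3])/2
    print("len",np.linalg.norm(x),np.linalg.norm(y),"yaw",np.degrees(np.arctan2(x[1],x[0])),np.degrees(np.arctan2(-y[0],y[1])))
    P=np.load("w2.npz")["P"]
    print("table",np.median(P[20:80,400:500,2]),P[300,50])
    a=np.arctan2(-y[0],y[1]);B=np.array([[np.cos(a),np.sin(a)],[-np.sin(a),np.cos(a)]])
    for u,v in((189,35),(189,75),(327,40),(327,78),(197,228),(197,253),(312,228),(312,248)):
        w=P[v,u];print((u,v),(B@(w-W.mean(0))[:2]*1000).round(1),w[2].round(4))
E
python3 pose.py
```

```text
[[137.41711   88.51903 ]
 [376.0872    91.383766]
 [360.23615  220.72545 ]
 [150.70753  215.65395 ]] [[ 0.6124  0.0254  0.1107]
 [ 0.6443 -0.1755  0.1107]
 [ 0.5266 -0.1933  0.1106]
 [ 0.4978  0.0073  0.1106]] 
c [ 0.57027093 -0.08401738  0.11066785] tilt [ 5.68617159e-04 -5.61531083e-05] z at c 0.11066785017727936
len 0.11750873075751271 0.2029899076680076 yaw 8.796774494992707 8.596669211047795
table 0.0010308294248199401 [0.29050059 0.17948643 0.00119031]
(189, 35) [101.2  57.5] 0.1047
(189, 75) [70.  58.5] 0.1078
(327, 40) [100.1 -57.6] 0.1012
(327, 78) [ 69.9 -58.9] 0.1074
(197, 228) [-70.2  57.7] 0.1095
(197, 253) [-96.8  58.6] 0.1109
(312, 228) [-69.4 -55.5] 0.1066
(312, 248) [-96.5 -58.9] 0.0965
```

Emit:
apply_moves:
  targets:
    - {"hand": -1, "tx": 0.0315, "ty": -0.0075, "tz": 0.03, "wx": 0, "wy": 0, "wz": 0.008}
    - {"hand": -1, "tx": 0, "ty": 0, "tz": 0.06, "wx": 0, "wy": 0, "wz": 0}
    - {"hand": -1, "tx": 0, "ty": 0, "tz": 0.06, "wx": 0, "wy": 0, "wz": 0}
    - {"hand": -1, "tx": 0, "ty": 0, "tz": 0.024, "wx": 0, "wy": 0, "wz": 0}
    - {"hand": -1, "tx": 0, "ty": 0, "tz": 0.004, "wx": 0, "wy": 0, "wz": 0}
    - {"hand": -1, "tx": 0, "ty": 0, "tz": 0, "wx": 0, "wy": 0, "wz": 0}

```text
clock: 2.7
tool_pos: [0.5707, -0.0852, 0.1167]
tcp_rot: [0.997, 0.075, 0.001, 0.0]
wrist_force: [-0.2, -0.0, 0.2]
finger_gap: 0.0001
grip_force: 0.0
```

Emit:
apply_moves:
  targets:
    - {"hand": -1, "tx": 0, "ty": 0, "tz": 0.0053, "wx": 0, "wy": 0, "wz": 0}
    - {"hand": -1, "tx": 0, "ty": 0, "tz": 0.0027, "wx": 0, "wy": 0, "wz": 0}
    - {"hand": -1, "tx": 0, "ty": 0, "tz": 0.0013, "wx": 0, "wy": 0, "wz": 0}
    - {"hand": -1, "tx": 0, "ty": 0, "tz": 0.0007, "wx": 0, "wy": 0, "wz": 0}

```text
clock: 3.2
tool_pos: [0.5707, -0.0847, 0.1097]
tcp_rot: [0.997, 0.075, 0.001, 0.0]
wrist_force: [-3.3, 1.0, 8.4]
finger_gap: 0.0001
grip_force: 4.0
```

Emit:
apply_moves:
  targets:
    - {"hand": -1, "tx": 0, "ty": 0, "tz": 0.0007, "wx": 0, "wy": 0, "wz": 0}
    - {"hand": -1, "tx": 0, "ty": 0, "tz": 0.0007, "wx": 0, "wy": 0, "wz": 0}

```text
clock: 3.45
tool_pos: [0.5707, -0.0847, 0.1095]
tcp_rot: [0.997, 0.075, 0.001, 0.0]
wrist_force: [-3.0, -0.2, 10.4]
finger_gap: 0.0002
grip_force: 5.2
```

Emit:
apply_moves:
  targets:
    - {"hand": -1, "tx": 0, "ty": 0, "tz": 0.0007, "wx": 0, "wy": 0, "wz": 0}
    - {"hand": -1, "tx": 0, "ty": 0, "tz": 0.0007, "wx": 0, "wy": 0, "wz": 0}
    - {"hand": -1, "tx": 0, "ty": 0, "tz": 0.0007, "wx": 0, "wy": 0, "wz": 0}

```text
clock: 3.82
tool_pos: [0.5707, -0.0847, 0.108]
tcp_rot: [0.997, 0.075, 0.001, 0.0]
wrist_force: [-3.5, -0.0, 10.5]
finger_gap: 0.0001
grip_force: 5.3
```

Emit:
apply_moves:
  targets:
    - {"hand": -1, "tx": 0, "ty": 0, "tz": 0.001, "wx": 0, "wy": 0, "wz": 0}
    - {"hand": -1, "tx": 0, "ty": 0, "tz": 0.001, "wx": 0, "wy": 0, "wz": 0}
    - {"hand": -1, "tx": 0, "ty": 0, "tz": 0.001, "wx": 0, "wy": 0, "wz": 0}

```text
clock: 4.2
tool_pos: [0.5707, -0.0847, 0.1058]
tcp_rot: [0.997, 0.075, 0.001, 0.0]
wrist_force: [-3.7, 1.0, 11.1]
finger_gap: -0.0001
grip_force: 5.3
```

Emit:
apply_moves:
  targets:
    - {"hand": -1, "tx": 0, "ty": 0, "tz": 0.001, "wx": 0, "wy": 0, "wz": 0}
    - {"hand": -1, "tx": 0, "ty": 0, "tz": 0.001, "wx": 0, "wy": 0, "wz": 0}

```text
clock: 4.45
tool_pos: [0.5707, -0.0847, 0.1042]
tcp_rot: [0.997, 0.075, 0.001, 0.0]
wrist_force: [-3.0, 0.7, 10.9]
finger_gap: 0.0002
grip_force: 5.3
```

Emit:
apply_moves:
  targets:
    - {"hand": -1, "tx": 0, "ty": 0, "tz": 0.0007, "wx": 0, "wy": 0, "wz": 0}
    - {"hand": -1, "tx": 0, "ty": 0, "tz": 0.0007, "wx": 0, "wy": 0, "wz": 0}

```text
clock: 4.7
tool_pos: [0.5707, -0.0847, 0.1032]
tcp_rot: [0.997, 0.075, 0.001, 0.0]
wrist_force: [-3.3, 0.4, 10.0]
finger_gap: -0.0002
grip_force: 5.3
```

Emit:
apply_moves:
  targets:
    - {"hand": -1, "tx": 0, "ty": 0, "tz": 0.0007, "wx": 0, "wy": 0, "wz": 0}

```text
clock: 4.82
tool_pos: [0.5707, -0.0847, 0.1027]
tcp_rot: [0.997, 0.075, 0.001, 0.0]
wrist_force: [-3.2, 0.3, 10.5]
finger_gap: 0.0
grip_force: 5.3
```

Emit:
apply_moves:
  targets:
    - {"hand": -1, "tx": 0, "ty": 0, "tz": 0.0007, "wx": 0, "wy": 0, "wz": 0}

```text
clock: 4.95
tool_pos: [0.5707, -0.0847, 0.1021]
tcp_rot: [0.997, 0.075, 0.001, 0.0]
wrist_force: [-3.8, -0.0, 10.7]
finger_gap: 0.0003
grip_force: 5.3
```

Emit:
apply_moves:
  targets:
    - {"hand": -1, "tx": 0, "ty": 0, "tz": 0.0007, "wx": 0, "wy": 0, "wz": 0}

```text
clock: 5.08
tool_pos: [0.5707, -0.0847, 0.1016]
tcp_rot: [0.997, 0.075, 0.001, 0.0]
wrist_force: [-2.4, -0.3, 11.2]
finger_gap: 0.0
grip_force: 5.3
```

Emit:
apply_moves:
  targets:
    - {"hand": -1, "tx": 0, "ty": 0, "tz": 0.0007, "wx": 0, "wy": 0, "wz": 0}

```text
clock: 5.2
tool_pos: [0.5707, -0.0847, 0.1011]
tcp_rot: [0.997, 0.075, 0.001, 0.0]
wrist_force: [-4.4, -0.3, 10.0]
finger_gap: -0.0001
grip_force: 5.3
```

Emit:
apply_moves:
  targets:
    - {"hand": -1, "tx": 0, "ty": 0, "tz": 0.0006, "wx": 0, "wy": 0, "wz": 0}

```text
clock: 5.32
tool_pos: [0.5707, -0.0847, 0.1009]
tcp_rot: [0.997, 0.075, 0.001, 0.0]
wrist_force: [-5.2, 0.9, 13.9]
finger_gap: 0.0
grip_force: 6.9
```

Emit:
apply_moves:
  targets:
    - {"hand": -1, "tx": 0, "ty": 0, "tz": 0.0006, "wx": 0, "wy": 0, "wz": 0}

```text
clock: 5.45
tool_pos: [0.5707, -0.0847, 0.1009]
tcp_rot: [0.997, 0.075, 0.001, 0.0]
wrist_force: [-5.0, 0.2, 15.2]
finger_gap: -0.0002
grip_force: 7.9
```

Emit:
apply_moves:
  targets:
    - {"hand": -1, "tx": 0, "ty": 0, "tz": 0.0003, "wx": 0, "wy": 0, "wz": 0}

```text
clock: 5.58
tool_pos: [0.5708, -0.0847, 0.1009]
tcp_rot: [0.997, 0.075, 0.001, 0.0]
wrist_force: [-5.9, 0.9, 15.9]
finger_gap: 0.0001
grip_force: 8.0
```

The lid is home: z stays at 0.1009 while the force rises. Next is the near left clip.

Emit:
apply_moves:
  targets:
    - {"hand": -1, "tx": 0, "ty": 0, "tz": -0.03, "wx": 0, "wy": 0, "wz": 0}
    - {"hand": -1, "tx": 0, "ty": 0, "tz": -0.05, "wx": 0, "wy": 0, "wz": 0}
    - {"hand": -1, "tx": -0.041, "ty": -0.026, "tz": 0, "wx": 0, "wy": 0, "wz": 0}
    - {"hand": -1, "tx": -0.041, "ty": -0.026, "tz": 0, "wx": 0, "wy": 0, "wz": 0}
    - {"hand": -1, "tx": -0.041, "ty": -0.026, "tz": 0, "wx": 0, "wy": 0, "wz": 0}
    - {"hand": -1, "tx": 0, "ty": 0, "tz": 0.02, "wx": 0, "wy": 0, "wz": 0}
    - {"hand": -1, "tx": 0, "ty": 0, "tz": 0.01, "wx": 0, "wy": 0, "wz": 0}
    - {"hand": -1, "tx": 0, "ty": 0, "tz": 0, "wx": 0, "wy": 0, "wz": 0}

```text
clock: 6.58
tool_pos: [0.4704, -0.0405, 0.1348]
tcp_rot: [0.997, 0.075, -0.0, -0.0]
wrist_force: [-0.2, 0.5, -0.4]
finger_gap: 0.0001
grip_force: 0.0
```

```bash
cat > bx.py <<'E'
from h import *
s=sense();a=np.radians(8.7);t=s["tool_pos"]
B=np.array([[np.cos(a),np.sin(a)],[-np.sin(a),np.cos(a)]])
print(s["clock"],"box xyz mm",(B@(np.array(t)[:2]-[.5703,-.084])*1000).round(1),round(t[2]*1000,1),"F box",(B@np.array(s["wrist_force"])[:2]).round(1),"yaw",np.degrees(np.arctan2(*R.from_quat(s["tcp_rot"]).as_matrix()[1::-1,0])).round(2))
E
python3 bx.py; python3 - <<'E'
from h import *
p,d=cams.snapshot("wrist");cv2.imwrite("pics/w3.png",p)
E
```

```text
6.575 box xyz mm [-92.2  58.1] 134.8 F box [-0.1  0.6] yaw 8.57
```

View pics/w3.png

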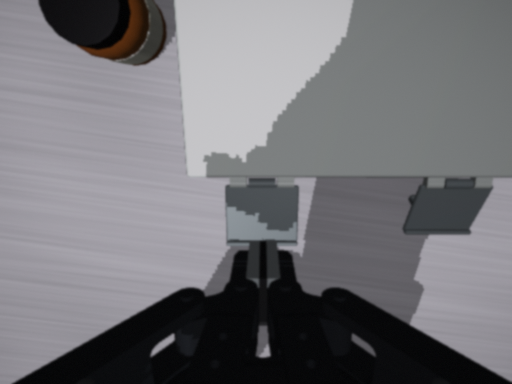

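The near left clip is centred under the fingertip: the flap spans cols 226–299 and the tip is at col 263. Descending now.

Emit:
apply_moves:
  targets:
    - {"hand": -1, "tx": 0, "ty": 0, "tz": 0.02, "wx": 0, "wy": 0, "wz": 0}
    - {"hand": -1, "tx": 0, "ty": 0, "tz": 0.012, "wx": 0, "wy": 0, "wz": 0}
    - {"hand": -1, "tx": 0, "ty": 0, "tz": 0.01, "wx": 0, "wy": 0, "wz": 0}
    - {"hand": -1, "tx": 0, "ty": 0, "tz": 0.01, "wx": 0, "wy": 0, "wz": 0}

```text
clock: 7.12
tool_pos: [0.4706, -0.0406, 0.096]
tcp_rot: [0.997, 0.075, 0.0, 0.0]
wrist_force: [-0.6, -0.1, 1.9]
finger_gap: 0.0
grip_force: 1.0
```

Emit:
apply_moves:
  targets:
    - {"hand": -1, "tx": 0, "ty": 0, "tz": 0.01, "wx": 0, "wy": 0, "wz": 0}
    - {"hand": -1, "tx": 0, "ty": 0, "tz": 0.01, "wx": 0, "wy": 0, "wz": 0}
    - {"hand": -1, "tx": 0, "ty": 0, "tz": 0.01, "wx": 0, "wy": 0, "wz": 0}
    - {"hand": -1, "tx": 0, "ty": 0, "tz": 0.01, "wx": 0, "wy": 0, "wz": 0}

```text
clock: 7.62
tool_pos: [0.4701, -0.0405, 0.0655]
tcp_rot: [0.997, 0.075, -0.0, -0.0]
wrist_force: [-1.3, -0.7, 0.9]
finger_gap: -0.0004
grip_force: 0.3
```

Emit:
apply_moves:
  targets:
    - {"hand": -1, "tx": 0.004, "ty": 0, "tz": 0, "wx": 0, "wy": 0, "wz": 0}
    - {"hand": -1, "tx": 0.004, "ty": 0, "tz": 0, "wx": 0, "wy": 0, "wz": 0}

```text
clock: 7.88
tool_pos: [0.4762, -0.0396, 0.066]
tcp_rot: [0.997, 0.075, -0.0, -0.0]
wrist_force: [-0.5, -0.3, 0.5]
finger_gap: -0.0002
grip_force: 0.4
```

```bash
python3 bx.py
```

```text
7.875 box xyz mm [-86.3  58.1] 66.0 F box [-0.5 -0.3] yaw 8.57
```

Emit:
apply_moves:
  targets:
    - {"hand": -1, "tx": 0.0013, "ty": 0, "tz": 0, "wx": 0, "wy": 0, "wz": 0}
    - {"hand": -1, "tx": 0.0013, "ty": 0, "tz": 0, "wx": 0, "wy": 0, "wz": 0}

```text
clock: 8.12
tool_pos: [0.4785, -0.0393, 0.0663]
tcp_rot: [0.997, 0.075, 0.0, 0.0]
wrist_force: [-0.5, -0.3, -0.1]
finger_gap: -0.0001
grip_force: 0.3
```

Emit:
apply_moves:
  targets:
    - {"hand": -1, "tx": 0.0013, "ty": 0, "tz": 0, "wx": 0, "wy": 0, "wz": 0}
    - {"hand": -1, "tx": 0.0013, "ty": 0, "tz": 0, "wx": 0, "wy": 0, "wz": 0}

```text
clock: 8.38
tool_pos: [0.4795, -0.0392, 0.066]
tcp_rot: [0.997, 0.075, -0.001, 0.0]
wrist_force: [-1.5, -1.1, -0.3]
finger_gap: 0.0001
grip_force: 1.2
```

Emit:
apply_moves:
  targets:
    - {"hand": -1, "tx": 0.0013, "ty": 0, "tz": 0, "wx": 0, "wy": 0, "wz": 0}

```text
clock: 8.5
tool_pos: [0.4801, -0.039, 0.0658]
tcp_rot: [0.997, 0.075, -0.001, 0.0]
wrist_force: [-4.3, -0.8, -1.0]
finger_gap: -0.0
grip_force: 1.8
```

```bash
python3 bx.py
```

```text
8.5 box xyz mm [-82.3  58.1] 65.8 F box [-4.4 -0.2] yaw 8.56
```

Emit:
apply_moves:
  targets:
    - {"hand": -1, "tx": 0.0013, "ty": 0, "tz": 0, "wx": 0, "wy": 0, "wz": 0}
    - {"hand": -1, "tx": 0.0013, "ty": 0, "tz": 0, "wx": 0, "wy": 0, "wz": 0}

```text
clock: 8.75
tool_pos: [0.4814, -0.0388, 0.0654]
tcp_rot: [0.997, 0.075, -0.002, 0.0]
wrist_force: [-5.4, -2.2, -1.6]
finger_gap: 0.0001
grip_force: 2.6
```

Emit:
apply_moves:
  targets:
    - {"hand": -1, "tx": 0.0013, "ty": 0, "tz": 0, "wx": 0, "wy": 0, "wz": 0}
    - {"hand": -1, "tx": 0.0013, "ty": 0, "tz": 0, "wx": 0, "wy": 0, "wz": 0}

```text
clock: 9.0
tool_pos: [0.4828, -0.0386, 0.0651]
tcp_rot: [0.997, 0.075, -0.002, 0.0]
wrist_force: [-3.9, -1.6, -2.9]
finger_gap: -0.0
grip_force: 2.5
```

Emit:
apply_moves:
  targets:
    - {"hand": -1, "tx": 0.0013, "ty": 0, "tz": 0, "wx": 0, "wy": 0, "wz": 0}

```text
clock: 9.12
tool_pos: [0.4845, -0.0383, 0.0652]
tcp_rot: [0.997, 0.075, -0.002, -0.0]
wrist_force: [-2.5, -0.3, -1.7]
finger_gap: -0.0004
grip_force: 1.2
```

```bash
python3 bx.py
```

```text
9.125 box xyz mm [-77.9  58.2] 65.2 F box [-2.5  0.1] yaw 8.56
```

Emit:
apply_moves:
  targets:
    - {"hand": -1, "tx": 0.0013, "ty": 0, "tz": 0, "wx": 0, "wy": 0, "wz": 0}
    - {"hand": -1, "tx": 0.0013, "ty": 0, "tz": 0, "wx": 0, "wy": 0, "wz": 0}

```text
clock: 9.38
tool_pos: [0.4859, -0.0379, 0.0656]
tcp_rot: [0.997, 0.075, -0.002, -0.0]
wrist_force: [-8.6, -1.1, 1.2]
finger_gap: 0.0005
grip_force: 4.3
```

Emit:
apply_moves:
  targets:
    - {"hand": -1, "tx": 0.0013, "ty": 0, "tz": 0, "wx": 0, "wy": 0, "wz": 0}
    - {"hand": -1, "tx": 0.0013, "ty": 0, "tz": 0, "wx": 0, "wy": 0, "wz": 0}

```text
clock: 9.62
tool_pos: [0.4859, -0.0379, 0.0654]
tcp_rot: [0.997, 0.074, -0.004, 0.0]
wrist_force: [-12.9, -2.0, 4.3]
finger_gap: 0.0
grip_force: 6.6
```

```bash
python3 bx.py
```

```text
9.625 box xyz mm [-76.5  58.4] 65.4 F box [-13.   -0.1] yaw 8.55
```

Emit:
apply_moves:
  targets:
    - {"hand": -1, "tx": -0.012, "ty": 0, "tz": 0, "wx": 0, "wy": 0, "wz": 0}
    - {"hand": -1, "tx": -0.03, "ty": 0, "tz": 0, "wx": 0, "wy": 0, "wz": 0}
    - {"hand": -1, "tx": 0, "ty": 0, "tz": -0.06, "wx": 0, "wy": 0, "wz": 0}
    - {"hand": -1, "tx": 0, "ty": 0, "tz": -0.06, "wx": 0, "wy": 0, "wz": 0}
    - {"hand": -1, "tx": 0, "ty": 0, "tz": 0, "wx": 0, "wy": 0, "wz": 0}

```text
clock: 10.25
tool_pos: [0.4638, -0.0424, 0.1611]
tcp_rot: [0.997, 0.075, 0.007, 0.001]
wrist_force: [-0.5, -0.5, -0.6]
finger_gap: 0.0004
grip_force: 0.0
```

```bash
python3 bx.py; python3 look.py w4; python3 - <<'E'
import cv2
p=cv2.imread("pics/w4.png");cv2.imwrite("pics/w4c.png",cv2.resize(p[60:260,150:420],(800,592),interpolation=cv2.INTER_CUBIC))
E
```

```text
10.25 box xyz mm [-99.   57.2] 161.1 F box [-0.6 -0.4] yaw 8.59
10.25 [ 0.4638 -0.0424  0.1611] [[0.9887, 0.1493, 0.0137], [0.1493, -0.9888, -0.0005], [0.0135, 0.0026, -0.9999]]
```

View pics/w4c.png

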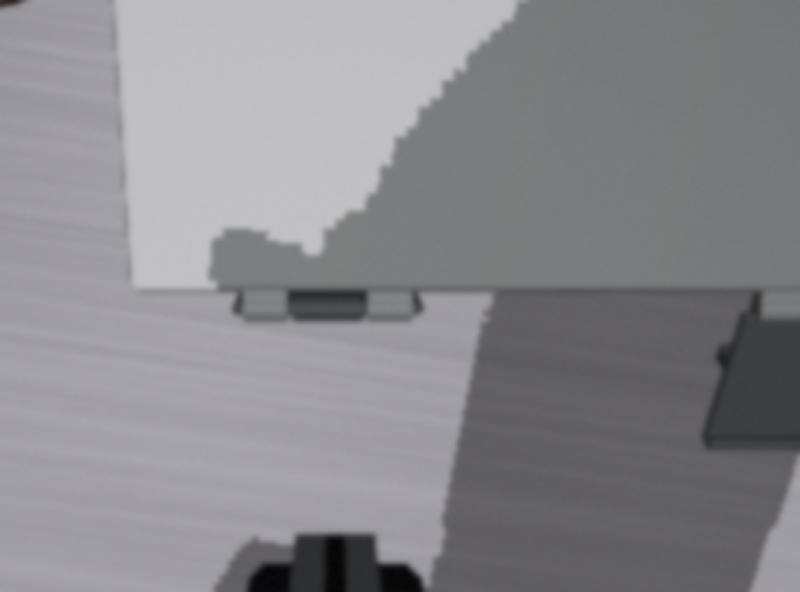

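The near left clip is shut: at about (330,305) in the crop only the hinge barrels stick out past the lid edge. Now the far right clip.

Emit:
apply_moves:
  targets:
    - {"hand": -1, "tx": 0.051, "ty": 0.031, "tz": 0, "wx": 0, "wy": 0, "wz": 0}
    - {"hand": -1, "tx": 0.051, "ty": 0.031, "tz": 0, "wx": 0, "wy": 0, "wz": 0}
    - {"hand": -1, "tx": 0.051, "ty": 0.031, "tz": 0, "wx": 0, "wy": 0, "wz": 0}
    - {"hand": -1, "tx": 0.051, "ty": 0.031, "tz": 0, "wx": 0, "wy": 0, "wz": 0}
    - {"hand": -1, "tx": 0.051, "ty": 0.029, "tz": 0, "wx": 0, "wy": 0, "wz": 0}
    - {"hand": -1, "tx": 0, "ty": 0, "tz": 0.02, "wx": 0, "wy": 0, "wz": 0}
    - {"hand": -1, "tx": 0, "ty": 0, "tz": 0, "wx": 0, "wy": 0, "wz": 0}

```text
clock: 11.18
tool_pos: [0.6628, -0.1267, 0.1374]
tcp_rot: [0.997, 0.075, -0.003, -0.001]
wrist_force: [-0.6, 0.6, 0.4]
finger_gap: -0.0003
grip_force: 0.0
```

```bash
python3 bx.py
```

```text
11.175 box xyz mm [ 85.  -56.2] 137.4 F box [-0.5  0.7] yaw 8.57
```

Emit:
apply_moves:
  targets:
    - {"hand": -1, "tx": 0.0105, "ty": 0.002, "tz": 0, "wx": 0, "wy": 0, "wz": 0}
    - {"hand": -1, "tx": 0, "ty": 0, "tz": 0.02, "wx": 0, "wy": 0, "wz": 0}
    - {"hand": -1, "tx": 0, "ty": 0, "tz": 0.012, "wx": 0, "wy": 0, "wz": 0}
    - {"hand": -1, "tx": 0, "ty": 0, "tz": 0.01, "wx": 0, "wy": 0, "wz": 0}
    - {"hand": -1, "tx": 0, "ty": 0, "tz": 0.01, "wx": 0, "wy": 0, "wz": 0}

```text
clock: 11.8
tool_pos: [0.6727, -0.1275, 0.1016]
tcp_rot: [0.997, 0.075, -0.0, -0.0]
wrist_force: [1.2, -0.1, -0.6]
finger_gap: 0.0001
grip_force: 0.0
```

```bash
python3 bx.py
```

```text
11.8 box xyz mm [ 94.7 -58.5] 101.6 F box [ 1.2 -0.3] yaw 8.57
```

Emit:
apply_moves:
  targets:
    - {"hand": -1, "tx": -0.002, "ty": 0, "tz": 0.01, "wx": 0, "wy": 0, "wz": 0}
    - {"hand": -1, "tx": -0.001, "ty": 0, "tz": 0.01, "wx": 0, "wy": 0, "wz": 0}
    - {"hand": -1, "tx": 0, "ty": 0, "tz": 0.01, "wx": 0, "wy": 0, "wz": 0}
    - {"hand": -1, "tx": 0, "ty": 0, "tz": 0.01, "wx": 0, "wy": 0, "wz": 0}
    - {"hand": -1, "tx": 0, "ty": 0, "tz": 0.005, "wx": 0, "wy": 0, "wz": 0}

```text
clock: 12.42
tool_pos: [0.6704, -0.1278, 0.0676]
tcp_rot: [0.997, 0.075, -0.0, -0.0]
wrist_force: [0.4, 0.4, 0.7]
finger_gap: 0.0003
grip_force: 0.2
```

Emit:
apply_moves:
  targets:
    - {"hand": -1, "tx": -0.004, "ty": 0, "tz": 0, "wx": 0, "wy": 0, "wz": 0}
    - {"hand": -1, "tx": -0.004, "ty": 0, "tz": 0, "wx": 0, "wy": 0, "wz": 0}
    - {"hand": -1, "tx": -0.0013, "ty": 0, "tz": 0, "wx": 0, "wy": 0, "wz": 0}

```text
clock: 12.8
tool_pos: [0.6637, -0.129, 0.0687]
tcp_rot: [0.997, 0.075, 0.0, 0.0]
wrist_force: [1.3, 0.1, -0.8]
finger_gap: 0.0003
grip_force: 0.2
```

```bash
python3 bx.py
```

```text
12.8 box xyz mm [ 85.5 -58.6] 68.7 F box [ 1.3 -0.1] yaw 8.56
```

Emit:
apply_moves:
  targets:
    - {"hand": -1, "tx": -0.0013, "ty": 0, "tz": 0.0035, "wx": 0, "wy": 0, "wz": 0}
    - {"hand": -1, "tx": -0.0013, "ty": 0, "tz": 0, "wx": 0, "wy": 0, "wz": 0}
    - {"hand": -1, "tx": -0.0013, "ty": 0, "tz": 0, "wx": 0, "wy": 0, "wz": 0}

```text
clock: 13.18
tool_pos: [0.6614, -0.1294, 0.0658]
tcp_rot: [0.997, 0.075, 0.001, 0.0]
wrist_force: [2.9, 0.6, -0.7]
finger_gap: 0.0
grip_force: 1.2
```

Emit:
apply_moves:
  targets:
    - {"hand": -1, "tx": -0.0013, "ty": 0, "tz": 0, "wx": 0, "wy": 0, "wz": 0}
    - {"hand": -1, "tx": -0.0013, "ty": 0, "tz": 0, "wx": 0, "wy": 0, "wz": 0}

```text
clock: 13.42
tool_pos: [0.6602, -0.1295, 0.0659]
tcp_rot: [0.997, 0.075, 0.001, -0.0]
wrist_force: [6.9, 0.0, -3.3]
finger_gap: 0.0002
grip_force: 2.6
```

Emit:
apply_moves:
  targets:
    - {"hand": -1, "tx": -0.0013, "ty": 0, "tz": 0, "wx": 0, "wy": 0, "wz": 0}
    - {"hand": -1, "tx": -0.0013, "ty": 0, "tz": 0, "wx": 0, "wy": 0, "wz": 0}

```text
clock: 13.68
tool_pos: [0.6587, -0.1297, 0.066]
tcp_rot: [0.997, 0.075, 0.002, -0.0]
wrist_force: [6.8, 0.8, -3.8]
finger_gap: -0.0001
grip_force: 3.1
```

Emit:
apply_moves:
  targets:
    - {"hand": -1, "tx": -0.0013, "ty": 0, "tz": 0, "wx": 0, "wy": 0, "wz": 0}
    - {"hand": -1, "tx": -0.0013, "ty": 0, "tz": 0, "wx": 0, "wy": 0, "wz": 0}

```text
clock: 13.92
tool_pos: [0.6553, -0.1301, 0.0657]
tcp_rot: [0.997, 0.075, 0.0, 0.0]
wrist_force: [0.8, -0.3, 0.4]
finger_gap: 0.0
grip_force: 0.4
```

```bash
python3 bx.py
```

```text
13.925 box xyz mm [ 77.1 -58.5] 65.7 F box [ 0.7 -0.4] yaw 8.58
```

Emit:
apply_moves:
  targets:
    - {"hand": -1, "tx": -0.0013, "ty": 0, "tz": 0, "wx": 0, "wy": 0, "wz": 0}
    - {"hand": -1, "tx": -0.0013, "ty": 0, "tz": 0, "wx": 0, "wy": 0, "wz": 0}

```text
clock: 14.18
tool_pos: [0.6548, -0.1304, 0.066]
tcp_rot: [0.997, 0.075, 0.002, -0.0]
wrist_force: [8.9, 1.0, -4.2]
finger_gap: 0.0001
grip_force: 4.3
```

Emit:
apply_moves:
  targets:
    - {"hand": -1, "tx": -0.0013, "ty": 0, "tz": 0, "wx": 0, "wy": 0, "wz": 0}
    - {"hand": -1, "tx": -0.0013, "ty": 0, "tz": 0, "wx": 0, "wy": 0, "wz": 0}

```text
clock: 14.42
tool_pos: [0.6548, -0.1304, 0.0661]
tcp_rot: [0.997, 0.075, 0.004, -0.0]
wrist_force: [12.9, 1.3, -7.2]
finger_gap: 0.0001
grip_force: 6.6
```

```bash
python3 bx.py
```

```text
14.425 box xyz mm [ 76.5 -58.6] 66.1 F box [12.9 -0.6] yaw 8.61
```

Emit:
apply_moves:
  targets:
    - {"hand": -1, "tx": 0.012, "ty": 0, "tz": 0, "wx": 0, "wy": 0, "wz": 0}
    - {"hand": -1, "tx": 0.015, "ty": 0, "tz": 0, "wx": 0, "wy": 0, "wz": 0}
    - {"hand": -1, "tx": 0, "ty": 0, "tz": -0.06, "wx": 0, "wy": 0, "wz": 0}
    - {"hand": -1, "tx": 0, "ty": 0, "tz": -0.06, "wx": 0, "wy": 0, "wz": 0}
    - {"hand": -1, "tx": -0.061, "ty": 0, "tz": 0, "wx": 0, "wy": 0, "wz": 0}
    - {"hand": -1, "tx": -0.061, "ty": 0, "tz": 0, "wx": 0, "wy": 0, "wz": 0}
    - {"hand": -1, "tx": -0.061, "ty": 0, "tz": 0, "wx": 0, "wy": 0, "wz": 0}
    - {"hand": -1, "tx": -0.062, "ty": 0, "tz": 0, "wx": 0, "wy": 0, "wz": 0}
    - {"hand": -1, "tx": 0, "ty": 0, "tz": 0.02, "wx": 0, "wy": 0, "wz": 0}
    - {"hand": -1, "tx": 0, "ty": 0, "tz": 0, "wx": 0, "wy": 0, "wz": 0}
    - {"hand": -1, "tx": 0, "ty": 0, "tz": 0, "wx": 0, "wy": 0, "wz": 0}

```text
clock: 15.8
tool_pos: [0.4906, -0.1552, 0.1408]
tcp_rot: [0.997, 0.075, 0.0, 0.0]
wrist_force: [0.7, -0.3, -0.6]
finger_gap: -0.0001
grip_force: 0.0
```

```bash
python3 bx.py
```

```text
15.8 box xyz mm [-89.5 -58.3] 140.8 F box [ 0.7 -0.4] yaw 8.6
```

Emit:
apply_moves:
  targets:
    - {"hand": -1, "tx": -0.003, "ty": 0, "tz": 0.02, "wx": 0, "wy": 0, "wz": 0}
    - {"hand": -1, "tx": 0, "ty": 0, "tz": 0.018, "wx": 0, "wy": 0, "wz": 0}
    - {"hand": -1, "tx": 0, "ty": 0, "tz": 0.01, "wx": 0, "wy": 0, "wz": 0}
    - {"hand": -1, "tx": 0, "ty": 0, "tz": 0.01, "wx": 0, "wy": 0, "wz": 0}
    - {"hand": -1, "tx": 0, "ty": 0, "tz": 0.01, "wx": 0, "wy": 0, "wz": 0}

```text
clock: 16.42
tool_pos: [0.4878, -0.1556, 0.0896]
tcp_rot: [0.997, 0.075, 0.0, 0.0]
wrist_force: [0.5, -0.2, 1.8]
finger_gap: 0.0001
grip_force: 0.8
```

Emit:
apply_moves:
  targets:
    - {"hand": -1, "tx": 0, "ty": 0, "tz": 0.01, "wx": 0, "wy": 0, "wz": 0}
    - {"hand": -1, "tx": 0, "ty": 0, "tz": 0.01, "wx": 0, "wy": 0, "wz": 0}
    - {"hand": -1, "tx": 0, "ty": 0, "tz": 0.011, "wx": 0, "wy": 0, "wz": 0}
    - {"hand": -1, "tx": 0.004, "ty": 0, "tz": 0, "wx": 0, "wy": 0, "wz": 0}
    - {"hand": -1, "tx": 0.003, "ty": 0, "tz": 0, "wx": 0, "wy": 0, "wz": 0}

```text
clock: 17.05
tool_pos: [0.4925, -0.1547, 0.0663]
tcp_rot: [0.997, 0.075, -0.0, -0.0]
wrist_force: [-1.0, -0.7, -0.2]
finger_gap: 0.0001
grip_force: 0.3
```

```bash
python3 bx.py
```

```text
17.05 box xyz mm [-87.6 -58.1] 66.3 F box [-1.1 -0.5] yaw 8.57
```

Emit:
apply_moves:
  targets:
    - {"hand": -1, "tx": 0.003, "ty": 0, "tz": 0, "wx": 0, "wy": 0, "wz": 0}
    - {"hand": -1, "tx": 0.002, "ty": 0, "tz": 0, "wx": 0, "wy": 0, "wz": 0}
    - {"hand": -1, "tx": 0.0013, "ty": 0, "tz": 0, "wx": 0, "wy": 0, "wz": 0}

```text
clock: 17.42
tool_pos: [0.4968, -0.1541, 0.0664]
tcp_rot: [0.997, 0.075, -0.001, 0.0]
wrist_force: [-2.5, -0.9, -0.9]
finger_gap: 0.0002
grip_force: 1.1
```

Emit:
apply_moves:
  targets:
    - {"hand": -1, "tx": 0.0013, "ty": 0, "tz": 0, "wx": 0, "wy": 0, "wz": 0}
    - {"hand": -1, "tx": 0.0013, "ty": 0, "tz": 0, "wx": 0, "wy": 0, "wz": 0}

```text
clock: 17.68
tool_pos: [0.4979, -0.1539, 0.0661]
tcp_rot: [0.997, 0.075, -0.001, 0.0]
wrist_force: [-4.7, -1.1, -0.5]
finger_gap: 0.0001
grip_force: 2.1
```

Emit:
apply_moves:
  targets:
    - {"hand": -1, "tx": 0.0013, "ty": 0, "tz": 0, "wx": 0, "wy": 0, "wz": 0}
    - {"hand": -1, "tx": 0.0013, "ty": 0, "tz": 0, "wx": 0, "wy": 0, "wz": 0}

```text
clock: 17.92
tool_pos: [0.4992, -0.1536, 0.0657]
tcp_rot: [0.997, 0.074, -0.002, 0.0]
wrist_force: [-5.3, -2.1, -2.9]
finger_gap: -0.0001
grip_force: 2.5
```

Emit:
apply_moves:
  targets:
    - {"hand": -1, "tx": 0.0013, "ty": 0, "tz": 0, "wx": 0, "wy": 0, "wz": 0}
    - {"hand": -1, "tx": 0.0013, "ty": 0, "tz": 0, "wx": 0, "wy": 0, "wz": 0}

```text
clock: 18.18
tool_pos: [0.5018, -0.1531, 0.0657]
tcp_rot: [0.997, 0.075, -0.001, -0.0]
wrist_force: [-1.4, -1.2, -0.9]
finger_gap: -0.0003
grip_force: 1.1
```

```bash
python3 bx.py
```

```text
18.175 box xyz mm [-78.2 -58. ] 65.7 F box [-1.6 -0.9] yaw 8.55
```

Emit:
apply_moves:
  targets:
    - {"hand": -1, "tx": 0.0013, "ty": 0, "tz": 0, "wx": 0, "wy": 0, "wz": 0}
    - {"hand": -1, "tx": 0.0013, "ty": 0, "tz": 0, "wx": 0, "wy": 0, "wz": 0}

```text
clock: 18.42
tool_pos: [0.503, -0.153, 0.066]
tcp_rot: [0.997, 0.074, -0.002, 0.0]
wrist_force: [-9.5, -2.5, 1.1]
finger_gap: 0.0
grip_force: 4.5
```

Emit:
apply_moves:
  targets:
    - {"hand": -1, "tx": 0.0013, "ty": 0, "tz": 0, "wx": 0, "wy": 0, "wz": 0}
    - {"hand": -1, "tx": 0.0013, "ty": 0, "tz": 0, "wx": 0, "wy": 0, "wz": 0}

```text
clock: 18.68
tool_pos: [0.503, -0.153, 0.0659]
tcp_rot: [0.997, 0.074, -0.004, 0.0]
wrist_force: [-13.2, -3.7, 4.4]
finger_gap: -0.0002
grip_force: 6.8
```

```bash
python3 bx.py
```

```text
18.675 box xyz mm [-77. -58.] 65.9 F box [-13.6  -1.7] yaw 8.51
```

Emit:
apply_moves:
  targets:
    - {"hand": -1, "tx": -0.012, "ty": 0, "tz": 0, "wx": 0, "wy": 0, "wz": 0}
    - {"hand": -1, "tx": -0.015, "ty": 0, "tz": 0, "wx": 0, "wy": 0, "wz": 0}
    - {"hand": -1, "tx": 0, "ty": 0, "tz": -0.06, "wx": 0, "wy": 0, "wz": 0}
    - {"hand": -1, "tx": 0, "ty": 0, "tz": -0.06, "wx": 0, "wy": 0, "wz": 0}
    - {"hand": -1, "tx": 0.049, "ty": -0.031, "tz": 0, "wx": 0, "wy": 0, "wz": 0}
    - {"hand": -1, "tx": 0.049, "ty": -0.031, "tz": 0, "wx": 0, "wy": 0, "wz": 0}
    - {"hand": -1, "tx": 0.049, "ty": -0.031, "tz": 0, "wx": 0, "wy": 0, "wz": 0}
    - {"hand": -1, "tx": 0.049, "ty": -0.031, "tz": 0, "wx": 0, "wy": 0, "wz": 0}
    - {"hand": -1, "tx": 0.049, "ty": -0.031, "tz": 0, "wx": 0, "wy": 0, "wz": 0}
    - {"hand": -1, "tx": 0, "ty": 0, "tz": 0.02, "wx": 0, "wy": 0, "wz": 0}
    - {"hand": -1, "tx": 0, "ty": 0, "tz": 0, "wx": 0, "wy": 0, "wz": 0}
    - {"hand": -1, "tx": 0, "ty": 0, "tz": 0, "wx": 0, "wy": 0, "wz": 0}

```text
clock: 20.18
tool_pos: [0.6504, -0.0142, 0.1417]
tcp_rot: [0.997, 0.074, -0.0, -0.0]
wrist_force: [-0.1, -0.0, 0.1]
finger_gap: 0.0003
grip_force: 0.0
```

```bash
python3 bx.py
```

```text
20.175 box xyz mm [89.8 56.9] 141.7 F box [-0.1 -0. ] yaw 8.5
```

Emit:
apply_moves:
  targets:
    - {"hand": -1, "tx": 0.0036, "ty": -0.0015, "tz": 0.02, "wx": 0, "wy": 0, "wz": 0}
    - {"hand": -1, "tx": 0, "ty": 0, "tz": 0.018, "wx": 0, "wy": 0, "wz": 0}
    - {"hand": -1, "tx": 0, "ty": 0, "tz": 0.01, "wx": 0, "wy": 0, "wz": 0}
    - {"hand": -1, "tx": 0, "ty": 0, "tz": 0.01, "wx": 0, "wy": 0, "wz": 0}
    - {"hand": -1, "tx": 0, "ty": 0, "tz": 0.01, "wx": 0, "wy": 0, "wz": 0}

```text
clock: 20.8
tool_pos: [0.6538, -0.0118, 0.0903]
tcp_rot: [0.997, 0.075, 0.0, 0.0]
wrist_force: [0.1, -0.3, 2.5]
finger_gap: 0.0001
grip_force: 0.7
```

Emit:
apply_moves:
  targets:
    - {"hand": -1, "tx": 0, "ty": 0, "tz": 0.01, "wx": 0, "wy": 0, "wz": 0}
    - {"hand": -1, "tx": 0, "ty": 0, "tz": 0.01, "wx": 0, "wy": 0, "wz": 0}
    - {"hand": -1, "tx": 0, "ty": 0, "tz": 0.013, "wx": 0, "wy": 0, "wz": 0}
    - {"hand": -1, "tx": -0.004, "ty": 0, "tz": 0, "wx": 0, "wy": 0, "wz": 0}
    - {"hand": -1, "tx": -0.003, "ty": 0, "tz": 0, "wx": 0, "wy": 0, "wz": 0}

```text
clock: 21.42
tool_pos: [0.6482, -0.0126, 0.0655]
tcp_rot: [0.997, 0.075, -0.0, -0.0]
wrist_force: [0.6, -0.3, 0.4]
finger_gap: -0.0001
grip_force: 0.2
```

```bash
python3 bx.py
```

```text
21.425 box xyz mm [87.8 58.8] 65.5 F box [ 0.6 -0.4] yaw 8.57
```

Emit:
apply_moves:
  targets:
    - {"hand": -1, "tx": -0.003, "ty": 0, "tz": 0, "wx": 0, "wy": 0, "wz": 0}
    - {"hand": -1, "tx": -0.002, "ty": 0, "tz": 0, "wx": 0, "wy": 0, "wz": 0}
    - {"hand": -1, "tx": -0.0013, "ty": 0, "tz": 0, "wx": 0, "wy": 0, "wz": 0}

```text
clock: 21.8
tool_pos: [0.6443, -0.0133, 0.0661]
tcp_rot: [0.997, 0.075, 0.001, 0.0]
wrist_force: [2.3, -0.2, -2.1]
finger_gap: 0.0002
grip_force: 0.8
```

Emit:
apply_moves:
  targets:
    - {"hand": -1, "tx": -0.0013, "ty": 0, "tz": 0, "wx": 0, "wy": 0, "wz": 0}
    - {"hand": -1, "tx": -0.0013, "ty": 0, "tz": 0, "wx": 0, "wy": 0, "wz": 0}

```text
clock: 22.05
tool_pos: [0.643, -0.0134, 0.0661]
tcp_rot: [0.997, 0.075, 0.001, -0.0]
wrist_force: [5.2, 0.7, -3.1]
finger_gap: 0.0003
grip_force: 2.2
```

Emit:
apply_moves:
  targets:
    - {"hand": -1, "tx": -0.0013, "ty": 0, "tz": 0, "wx": 0, "wy": 0, "wz": 0}
    - {"hand": -1, "tx": -0.0013, "ty": 0, "tz": 0, "wx": 0, "wy": 0, "wz": 0}

```text
clock: 22.3
tool_pos: [0.6417, -0.0136, 0.066]
tcp_rot: [0.997, 0.075, 0.002, -0.0]
wrist_force: [6.8, 0.9, -3.5]
finger_gap: -0.0
grip_force: 3.2
```

Emit:
apply_moves:
  targets:
    - {"hand": -1, "tx": -0.0013, "ty": 0, "tz": 0, "wx": 0, "wy": 0, "wz": 0}
    - {"hand": -1, "tx": -0.0013, "ty": 0, "tz": 0, "wx": 0, "wy": 0, "wz": 0}

```text
clock: 22.55
tool_pos: [0.6391, -0.014, 0.0659]
tcp_rot: [0.997, 0.075, 0.001, -0.0]
wrist_force: [3.7, 0.4, -2.2]
finger_gap: 0.0003
grip_force: 1.4
```

```bash
python3 bx.py
```

```text
22.55 box xyz mm [78.6 58.8] 65.9 F box [ 3.7 -0.2] yaw 8.58
```

Emit:
apply_moves:
  targets:
    - {"hand": -1, "tx": -0.0013, "ty": 0, "tz": 0, "wx": 0, "wy": 0, "wz": 0}
    - {"hand": -1, "tx": -0.0013, "ty": 0, "tz": 0, "wx": 0, "wy": 0, "wz": 0}

```text
clock: 22.8
tool_pos: [0.6376, -0.0141, 0.066]
tcp_rot: [0.997, 0.075, 0.002, -0.0]
wrist_force: [8.3, 2.1, -4.8]
finger_gap: -0.0002
grip_force: 4.1
```

Emit:
apply_moves:
  targets:
    - {"hand": -1, "tx": -0.0013, "ty": 0, "tz": 0, "wx": 0, "wy": 0, "wz": 0}
    - {"hand": -1, "tx": -0.0013, "ty": 0, "tz": 0, "wx": 0, "wy": 0, "wz": 0}

```text
clock: 23.05
tool_pos: [0.6376, -0.0141, 0.0662]
tcp_rot: [0.997, 0.075, 0.003, -0.0]
wrist_force: [12.4, 2.4, -8.0]
finger_gap: 0.0002
grip_force: 6.3
```

```bash
python3 bx.py
```

```text
23.05 box xyz mm [77.1 59. ] 66.2 F box [12.7  0.5] yaw 8.6
```

Emit:
apply_moves:
  targets:
    - {"hand": -1, "tx": 0.012, "ty": 0, "tz": 0, "wx": 0, "wy": 0, "wz": 0}
    - {"hand": -1, "tx": 0.015, "ty": 0, "tz": 0, "wx": 0, "wy": 0, "wz": 0}
    - {"hand": -1, "tx": 0, "ty": 0, "tz": -0.06, "wx": 0, "wy": 0, "wz": 0}
    - {"hand": -1, "tx": 0, "ty": 0, "tz": -0.06, "wx": 0, "wy": 0, "wz": 0}
    - {"hand": -1, "tx": -0.05, "ty": 0.026, "tz": -0.04, "wx": 0, "wy": 0, "wz": 0}
    - {"hand": -1, "tx": -0.05, "ty": 0.026, "tz": -0.04, "wx": 0, "wy": 0, "wz": 0}
    - {"hand": -1, "tx": -0.05, "ty": 0.026, "tz": -0.04, "wx": 0, "wy": 0, "wz": 0}
    - {"hand": -1, "tx": 0, "ty": 0, "tz": 0, "wx": 0, "wy": 0, "wz": 0}
    - {"hand": -1, "tx": 0, "ty": 0, "tz": 0, "wx": 0, "wy": 0, "wz": 0}

```text
clock: 24.18
tool_pos: [0.5512, -0.0862, 0.2455]
tcp_rot: [0.997, 0.075, -0.001, -0.0]
wrist_force: [1.8, -0.2, -0.2]
finger_gap: 0.0002
grip_force: 0.0
```

```bash
python3 bx.py; python3 look.py w5; python3 - <<'E'
from h import *
z=np.load("w5.npz")
print([z["P"][v,u].round(4).tolist() for u,v in((200,150),(300,150))])
p,d=cams.snapshot("scene")
a=cv2.resize(z["p"][40:260,100:420],(800,550));cv2.imwrite("pics/w5c.png",a)
cv2.imwrite("pics/s5c.png",cv2.resize(p[155:290,90:330],(800,450),interpolation=cv2.INTER_CUBIC))
E
```

```text
24.175 box xyz mm [-19.2   0.7] 245.5 F box [ 1.8 -0.5] yaw 8.55
24.175 [ 0.5512 -0.0862  0.2455] [[0.9889, 0.1486, -0.0012], [0.1486, -0.9889, 0.0003], [-0.0011, -0.0005, -1.0]]
[[0.5726, -0.0244, 0.1013], [0.5867, -0.1151, 0.1041]]
```

View pics/w5c.png

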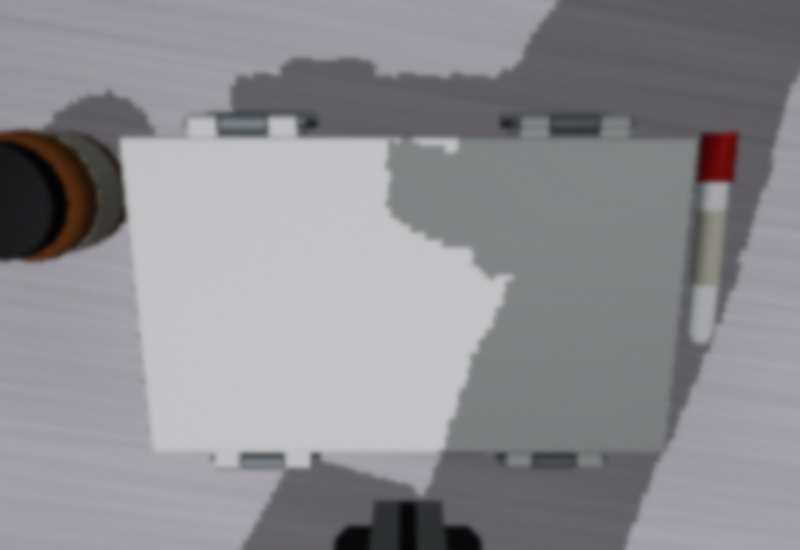

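View pics/s5c.png

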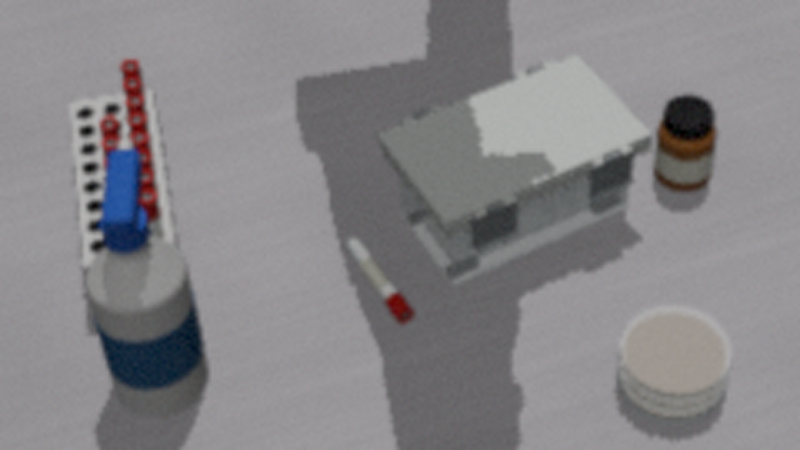

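All four clips hang shut: in the wrist crop only the hinge barrels show at (247,125), (570,125), (262,460) and (553,460). In the scene crop both far flaps are vertical, and the jar, tube and dishes haven't moved. I'll do one last lid flatness check, then hand in.

```bash
python3 - <<'E'
from pose import *
from plant import workorder
k,cs,q=lidpose("w5",[(149,95),(380,95),(366,220),(161,220)])
z=k[:2]@[.5703,-.084]+k[2];print(k[:2],z)
if abs(k[:2]).max()<.012 and z<.105: print(workorder.sign_off())
E
```

```text
[ 0.00029778 -0.00069788] 0.10191565118916616
the job is handed in; nothing more can be done
None
```

The lid is pressed fully home, and all four clips are snapped shut in the order near left, far right, near right, far left; push readings stayed under about 17 N, nothing else on the bench was touched, and the job was handed in at about 24 s.

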